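# Weigh a pail of curtain rings with a sprung hand scale

## Robot

A 6-joint arm with a two-finger parallel gripper is mounted at the origin on the work surface. World frame = base frame: x ahead of the robot, y to its left, z up, the work surface at z = 0. Lengths are in m, angles in rad, forces in N, time in s.
With the tool pointing down it reaches from about 0.35 to 0.95 m from the base axis. Payload 17.4 kg.
Tool frame: the origin (TCP) lies midway between the tips of the shut fingers; the grasp point (between the pads) lies 19 mm behind it (tcp_to_grasp is the z of the grasp point in the tool frame, in m); z points along the fingers, y is the line along which they close (so a half turn about z gives the same grasp; the last joint's range is limited). The gripper opens to 93 mm and grips with 3 to 60 N. Pads are 15 mm wide; open, the fingers measure 128 mm over their backs; the gripper's body (75 mm by 188 mm) begins 65 mm behind the grasp point.
Start: joints at [-1.278, 0.116, 1.442, -0, 1.584, -0.038], TCP at [0.219, -0.638, 0.219] pointing down, gripper open.
Joint ranges: [-2.83, 2.83], [-0.83, 2.19], [0.07, 2.5], [-1.14, 4.28], [0.01, 3], [-2.97, 2.97]. Speed limits (rad/s): [1.89, 1.89, 2.22, 3.14, 3.14, 3.14].

## Interface

Orientations are given as a unit quaternion [x, y, z, w].
In Python, from station import * gives the robot as it stands.
- The arm moves only by the shell command python3 -m creep 'ROWS' [FORCE]. ROWS is JSON, a list of rows, each an object of numbers: "tx", "ty", "tz": the shift along the world's x, y, z in m; "wx", "wy", "wz": the turn, a rotation vector about the world's x, y, z in rad; "hand": the finger opening in m, from 0 to 0.093. A call has 1 to 20 rows; each row is the pose to reach, as a shift and turn from the pose commanded when the call began; what a row does not reach only later rows make up. A row lasts 1/10 s, in which the tool goes at most 50 mm and 8.59 degrees, less where a joint would pass 70% of its speed; a pose out of reach is approached as far as the arm can. A call with a gripper value outside its range is refused whole. The fingers move at their own pace and stop on an object; FORCE is the grip in N (left out, the last holds). Time passes only in rows, so rows that repeat a pose let the fingers close. It gives the time, the measured TCP pose, the force, the opening and the grip force at its end, in the units of the state.
- state(): the state, without advancing time (a new reading comes with each control period).
- get_image(name): name is "side" or "top"; returns a dict with "frame" (480x640x3 uint8, red, green, blue), "z_map" (480x640 float32, m along the optical axis (not along the pixel's ray), 0 where there is no reading), "fx", "fy", "cx", "cy" (pixels), "eye" and "rotation" of the camera in the world. Camera axes: x right, y down, z forward; pixel columns grow to the right and rows downward; lengths in m; the calibration is good to about 2 mm. A picture is of the moment at which its call begins.
- sign_off(): hands the job in; it is judged then, once.
The state is a dict: "t": time; "qpos": joint angles; "joint_vel": joint speeds; "joint_torque": joint torques, N m; "position": TCP position; "ee_rot": TCP orientation; "ft_force": force on the tool from outside, world axes, zero at the start; "torque": the same for the moment, N m; "finger_gap": opening from 0.0 (shut) to 1.0 (fully open); "grip_force": force on a finger pad.
Only numpy, scipy, OpenCV 4.12 (cv2) and the standard library are available. Lean on these libraries where they do the work, as an engineer would, in place of code of your own. Each camera call takes 0.05 s, during which the arm holds its last target. There are 200 camera calls.

## Task

Weigh the little pail of curtain rings: take the sprung hand scale from its stand by the handle, catch the pail's wire bail with the hook, and lift gently until the pail hangs still about 1 cm clear of the table (not over 1.5 cm) for two seconds. Then set the pail gently back down where it stood, unhook it, and put the scale back on its stand as it was. Do not pull the scale to its stop, touch the pail with the gripper or disturb the other things.

Things in the scene. Friction and masses are not known exactly. Their poses are not given: they have to be found in the camera images.
- scale: hand scale, 0.19 kg, upright on its stand. Origin: centre of its black handle bar; z up along its axis; x the way the hook opens. Bar 24 (x) x 70 (y) x 20 mm high, to be gripped from above across x. Below the origin: neck 14 x 26 mm, from 10 to 34 mm; steel flange 34 (x) x 74 (y) mm, 34 to 39 mm, resting on the stand; barrel 26 mm in diameter, 39 to 99 mm; then the sprung hook.
- bowl (a point): inside bottom of the steel hook, on the scale's axis, 150 mm below the scale's origin with the spring at rest (2 mm more by its own weight). 6 mm wire in the scale's x-z plane; lowest point 6 mm below this. Shank at -x, its inner face 10 mm from the axis. Open at +x above the tip. The rod crosses to the axis 32 to 44 mm above this point; the barrel begins 51 mm above it.
- tip (a point): end of the hook's tip, on top: 16 mm to +x of the scale's axis, 17 mm above the hook's inside bottom (133 mm below the scale's origin at rest). The tip's inner face is 10 to 13 mm, its outer side 19 mm from the axis.
- hook (a joint): stretch of the scale's spring in m, shown by the marked rod drawn out of the barrel: 0 unloaded, grows as the hook is pulled down, 130 N/m, stop at 0.074 (about 10 N). The pail's weight always lies within the range.
- stand: white stand, fixed. Base 120 x 110 x 8 mm; two steel tines along its x, 14 mm wide, tops at 135 mm, gap 40 mm, open at -x, joined to an upright 135 mm high whose face is 49 mm behind (+x). Origin on the table below the stored scale's axis. The scale is stored with the stand's heading, flange across both tines, hook in the gap, 16 mm over the table; it goes in and out straight up and down.
- dock (a point): point of the stand, 174 mm above the table: where the scale's origin is when it is stored
- pail: small steel pail with white rings in it, 88 mm across at the foot, 96 mm at the rim, 55 mm high, 0.20 to 0.85 kg (unknown). Origin under its centre, z up; y along the plane of the bail, x across it. The rings inside rise to at most 72 mm above its foot.
- bail (a point): underside of the crest of the pail's stiff upright bail, above the pail's centre, 99 mm above its foot. The bail is 6 mm round wire in the pail's y-z plane: crest top at 105 mm, sloping down 14 mm over 30 mm to each side, and on to the rim at y = +-49 mm. The hook can be led under the crest along the pail's x, from either side.
- brush: scrubbing brush lying bristles down, wooden back, 105 x 44 x 40 mm high; bystander; origin under its centre
- rings: bundled stack of white curtain rings, one piece, 60 mm across, 36 mm high; bystander; origin under its centre
- cup: white cup, 70 mm across, 78 mm high; bystander; origin under its centre
- jar: amber jar with white lid, 60 mm across, 65 mm high; bystander; origin under its centre
- soapdish: white dish with a bar of soap, 75 x 110 x 39 mm high, one piece; bystander; origin under its centre
- lotion: white bottle, 64 mm across, 170 mm high; bystander; origin under its centre
- shampoo: grey bottle, 60 mm across, 150 mm high; bystander; origin under its centre

How it is judged:
On the way, in this order (a step that is already met when the one before it is completed fails the run):
1. the pail hangs still from the hook, 3 to 15 mm clear of the table, for a second (height (world z) of pail between 0.003 and 0.015 m and linear speed of pail below 0.01 m/s and angle between pail's own z axis and vertical below 0.25 rad and contact force between scale and pail above 1 N and contact force between pail and table below 0.05 N), for 1 s.
2. the pail stands on the table again where it stood (within 35 mm), off the hook (linear speed of pail below 0.02 m/s and height (world z) of pail below 0.002 m and angle between pail's own z axis and vertical below 0.05 rad and contact force between scale and pail below 0.05 N and distance of pail from where it was at the start of the episode below 0.035 m and distance between bowl and bail above 0.03 m), for 0.2 s.
At the end, for the whole second after the job is handed in: The pail stands upright and still on the table, off the hook, within 35 mm of where it stood; the scale rests on its stand, its origin within 18 mm of the dock point, upright within 0.08 rad and headed along the stand within 0.3 rad (either way round), still and released (linear speed of each of pail, scale below 0.02 m/s and height (world z) of pail below 0.002 m and angle between pail's own z axis and vertical below 0.05 rad and contact force between scale and pail below 0.05 N and distance of pail from where it was at the start of the episode below 0.035 m and distance between scale and dock below 0.018 m and angle between scale's own z axis and vertical below 0.08 rad and angle between the x axis of scale and the x axis of stand, either way round below 0.3 rad and contact force between scale and stand above 0.5 N); the robot touches nothing.
It fails at once if the scale is overloaded: its spring is pulled to its stop (stretch over 71 mm), or it pushes or pulls the pail with more than 14 N (value of joint hook above 0.071 m or contact force between scale and pail above 14 N).
It fails at once if the pail is lifted more than 25 mm off the table (height (world z) of pail above 0.025 m).
It fails at once if the pail is banged on the table (over 35 N) or tips by more than 0.5 rad (contact force between pail and table above 35 N or angle between pail's own z axis and vertical above 0.5 rad).
It fails at once if the gripper or arm touches the pail (contact force between any of the fingers, the arm and pail above 0.5 N).
It fails at once if a bystander is shifted by more than 20 mm (distance of any of brush, rings, cup, jar, soapdish, lotion, shampoo from where it was at the start of the episode above 0.02 m).
It also fails if it takes over 72 s, if anything falls off the work surface, if the arm or the gripper's body presses on something with over 40 N, if the wrist force passes 120 N, or if a joint passes its speed limit or range.

## Working session

There is one attempt and no reset: what is moved stays moved. The work goes in short steps, Python scripts to look and compute and a shell command to move; the robot and the scene stay as the last step left them, time stands still between calls to the robot, and variables do not carry over. Pictures are saved under pics/ and viewed, at most 11 in all, crops included, and the job is handed in when it is done.

```bash
mkdir -p pics; cat > h.py <<'E'
from station import *
import numpy as np, cv2
def shot(n):
    d=get_image(n); np.savez(f'{n}.npz',**{k:np.array(v) for k,v in d.items()}); return d
def cloud(d):
    v,u=np.mgrid[:480,:640]; z=d['z_map']
    p=np.stack([(u-d['cx'])/d['fx']*z,(v-d['cy'])/d['fy']*z,z],-1)
    return p@np.array(d['rotation']).T+np.array(d['eye'])
E
python3 - <<'E'
from h import *
for n in('top','side'):
    d=shot(n); cv2.imwrite(f'pics/{n}0.png',d['frame'][...,::-1]); print(n,d['eye'],d['rotation'],d['fx'])
print(state())
E
```

```text
top [ 0.39134994 -0.00889667  1.42093603] [-0.69726155  0.71310126 -0.05372577  0.04925906] 514.5573657310513
side [0.23959428 0.78070742 1.13248067] [-0.16590245  0.92528336 -0.33401803  0.06898584] 610.9629507649437
{'t': 0.1, 'qpos': array([-1.27780571e+00,  1.16437032e-01,  1.44220478e+00,  4.72450495e-05,
        1.58404575e+00, -3.78051891e-02]), 'joint_vel': array([-0.00112043, -0.00145518, -0.00302195,  0.00049943,  0.00115143,
       -0.00086104]), 'joint_torque': array([ 4.57795497e-03, -7.22886944e+01, -6.23866940e+01,  7.83531787e-02,
        2.27763935e-02, -1.00841826e-04]), 'position': array([ 0.21918119, -0.63821233,  0.21797576]), 'ee_rot': array([ 9.86352723e-01,  1.64645090e-01, -4.62328930e-05, -5.46007366e-04]), 'ft_force': array([ 0.81070707,  0.09392387, -0.23304114]), 'torque': array([ 0.00433589, -0.02167351,  0.04901182]), 'grip_force': 0.0, 'finger_gap': 0.9980746115160315}
```

View pics/top0.png

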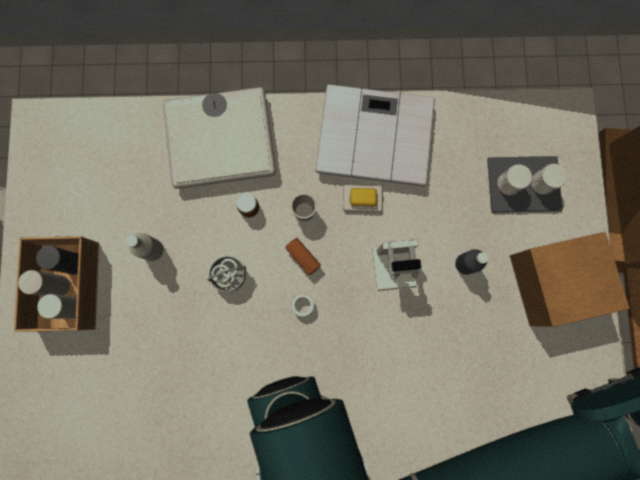

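View pics/side0.png

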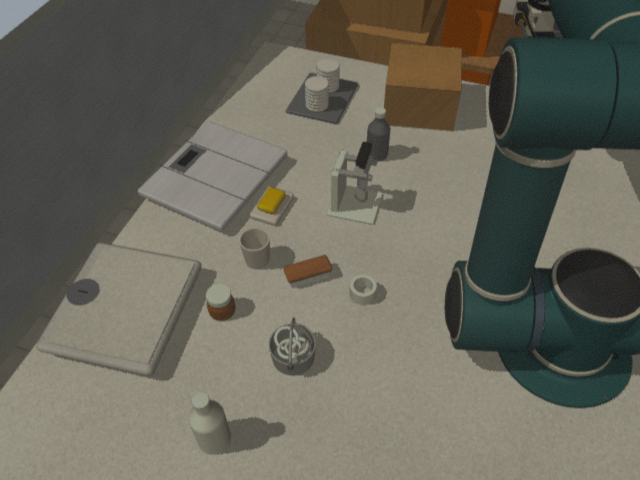

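Top view: the scale handle is at about (405,266) on the stand, the pail at (228,273), and the brush (302,257), rings (303,307) and cup (303,207) lie between them. The side view shows the pail at (293,348) with its bail seen almost edge-on, and the scale handle at (364,155).

```bash
sed -i 's/^def cloud/from scipy.spatial.transform import Rotation as R\ndef cloud/; s/np.array(d\[.rotation.\]).T/R.from_quat(d["rotation"]).as_matrix().T/' h.py
python3 - <<'E'
from h import *
D={n:dict(np.load(n+'.npz')) for n in('top','side')}
def crop(n,u,v,s,k): return cv2.resize(D[n]['frame'][v:v+s,u:u+s,::-1],None,fx=k,fy=k,interpolation=cv2.INTER_CUBIC)
a=np.hstack([crop('top',193,238,70,5),crop('top',365,230,70,5)]);b=np.hstack([crop('side',258,313,70,5),crop('side',325,138,70,5)])
cv2.imwrite('pics/crops.png',cv2.resize(np.vstack([a,b]),(600,600)))
def rect(P,m,t):
    q=P[m]; 
    if len(q)<4: print(t,len(q));return
    r=cv2.minAreaRect(q[:,:2].astype(np.float32)); print(t,len(q),'mean',q.mean(0).round(4),'rect',np.round(r[0],4),np.round(r[1],4),round(r[2],1),'zmax',q[:,2].max().round(4))
def win(n,u0,u1,v0,v1):
    m=np.zeros((480,640),bool); m[v0:v1,u0:u1]=1; return m
for n,wp,ws in(('top',(195,262,240,305),(365,430,230,300)),('side',(260,325,310,380),(320,395,135,225))):
    P=cloud(D[n]); z=P[...,2]; print(n,'table z',np.median(P[300:340,150:200,2]))
    W=win(n,*wp)
    rect(P,W&(z>.082)&(z<.13),'bail'); rect(P,W&(z>.098)&(z<.13),'crest'); rect(P,W&(z>.045)&(z<.08),'pailrim'); rect(P,W&(z>.01)&(z<.13),'pailall')
    W=win(n,*ws); f=D[n]['frame'].max(-1)
    rect(P,W&(z>.165)&(z<.22),'handle'); rect(P,W&(z>.172)&(z<.22)&(f<60),'handletop')
    rect(P,W&(z>.125)&(z<.145),'tines135'); rect(P,W&(z>.004)&(z<.012),'base')
for nm,u,v in(('brush',302,257),('rings',303,307),('cup',303,207),('jar',248,205),('soap',363,198),('lotion',142,246),('shampoo',470,262)):
    P=cloud(D['top']); s=P[v-25:v+25,u-25:u+25]; q=s[(s[...,2]>.02)]; print(nm,q.mean(0).round(3),q.min(0).round(3),q.max(0).round(3))
E
```

```text
top table z -0.0007392615003559699
bail 67 mean [0.5166 0.2139 0.0952] rect [0.5165 0.2154] [0.0066 0.0783] 18.5 zmax 0.1072
crest 20 mean [0.5154 0.2177 0.102 ] rect [0.5144 0.2207] [0.005  0.0325] 17.5 zmax 0.1072
pailrim 511 mean [0.518  0.2169 0.0587] rect [0.5171 0.2146] [0.095  0.0932] 44.9 zmax 0.0796
pailall 702 mean [0.5184 0.2182 0.0571] rect [0.5161 0.2136] [0.0978 0.0932] 44.9 zmax 0.1072
handle 297 mean [ 0.5157 -0.2405  0.1822] rect [ 0.5163 -0.2415] [0.0243 0.0704] 4.1 zmax 0.1917
handletop 269 mean [ 0.5155 -0.2402  0.1828] rect [ 0.516 -0.241] [0.0238 0.068 ] 4.0 zmax 0.1917
tines135 581 mean [ 0.5463 -0.2373  0.1349] rect [ 0.5359 -0.2402] [0.0951 0.0896] 4.2 zmax 0.1443
base 905 mean [ 0.5183 -0.2345  0.0072] rect [ 0.5361 -0.2498] [0.1793 0.1923] 88.5 zmax 0.012
side table z 0.043363756340130455
bail 105 mean [0.5169 0.2224 0.0949] rect [0.5184 0.2182] [0.0061 0.0821] 18.5 zmax 0.1078
crest 36 mean [0.5191 0.2153 0.1017] rect [0.52  0.214] [0.006  0.0336] 20.5 zmax 0.1078
pailrim 886 mean [0.5189 0.2188 0.0586] rect [0.5197 0.2148] [0.0944 0.0961] 78.7 zmax 0.0795
[... 280 characters left out ...]
 zmax 0.1906
tines135 671 mean [ 0.5423 -0.2321  0.1358] rect [ 0.5394 -0.2393] [0.0959 0.0965] 4.1 zmax 0.1444
base 1434 mean [ 0.5323 -0.2623  0.0075] rect [ 0.5572 -0.3369] [0.2063 0.3343] 18.7 zmax 0.012
brush [0.558 0.011 0.056] [ 0.391 -0.036  0.026] [0.611 0.058 1.421]
rings [0.428 0.014 0.068] [ 0.391 -0.015  0.021] [0.459 0.044 1.421]
cup [0.692 0.006 0.088] [ 0.391 -0.028  0.021] [0.726 0.039 1.421]
jar [0.704 0.16  0.068] [ 0.391 -0.009  0.02 ] [0.778 0.228 1.421]
soap [ 0.74  -0.162  0.045] [ 0.391 -0.228  0.02 ] [ 0.79  -0.009  1.421]
lotion [0.583 0.411 0.128] [ 0.391 -0.009  0.02 ] [0.622 0.459 1.421]
shampoo [ 0.527 -0.42   0.121] [ 0.391 -0.466  0.021] [ 0.562 -0.009  1.421]
```

View pics/crops.png

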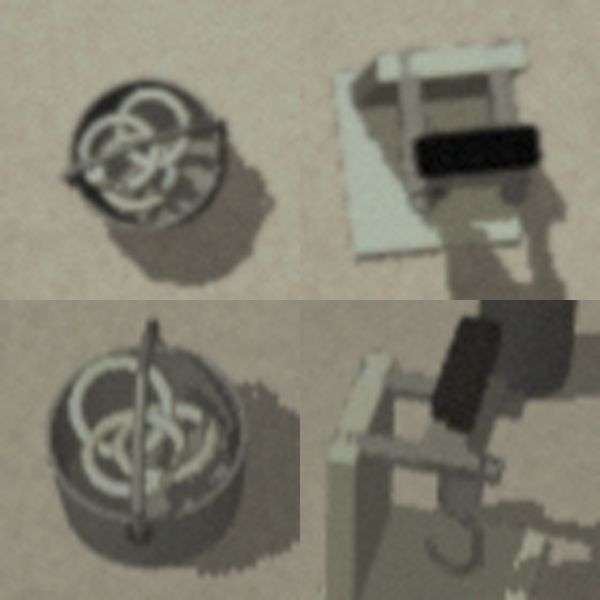

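Side crop: the hook's shank is at the right (480,530) and its tip at the left (430,545), so the hook opens toward the upright (+x, heading about 0.07 rad). The pail's bail plane is turned about 18.5 to 20°, so the pail's x heading is about 0.33 rad. I go above the handle first.

```bash
python3 -m creep '[{"tz":0.04},{"tz":0.08},{"tx":0.03,"ty":0.03,"tz":0.10,"wz":0.13},{"tx":0.06,"ty":0.07,"tz":0.10,"wz":0.26},{"tx":0.09,"ty":0.11,"tz":0.10,"wz":0.39},{"tx":0.12,"ty":0.15,"tz":0.10,"wz":0.52},{"tx":0.15,"ty":0.19,"tz":0.10,"wz":0.65},{"tx":0.18,"ty":0.23,"tz":0.10,"wz":0.78},{"tx":0.21,"ty":0.27,"tz":0.10,"wz":0.91},{"tx":0.24,"ty":0.31,"tz":0.10,"wz":1.04},{"tx":0.27,"ty":0.35,"tz":0.10,"wz":1.17},{"tx":0.29,"ty":0.38,"tz":0.10,"wz":1.28},{"tx":0.299,"ty":0.397,"tz":0.10,"wz":1.31},{"tx":0.299,"ty":0.397,"tz":0.10,"wz":1.31},{"tx":0.299,"ty":0.397,"tz":0.10,"wz":1.31},{"tx":0.299,"ty":0.397,"tz":0.10,"wz":1.31}]'
python3 - <<'E'
from h import *
D={n:dict(np.load(n+'.npz')) for n in('top','side')}
# ring heights in the pail along its x (mean of both cameras' pail centres)
for n,c in(('top',(.5166,.2146)),('side',(.5197,.2148))):
    P=cloud(D[n]).reshape(-1,3); a=.325; d=P[:,:2]-c; x=d@[np.cos(a),np.sin(a)]; y=d@[-np.sin(a),np.cos(a)]
    m=(abs(y)<8e-3)&(abs(x)>.006)&(abs(x)<.05)
    for lo in np.arange(-.05,.05,.01):
        k=m&(x>=lo)&(x<lo+.01); print(n,lo.round(3),k.sum(),P[k,2].max().round(4) if k.any() else '')
    m=(abs(x)<.006)&(P[:,2]>.08)&(P[:,2]<.12)&(abs(y)<.04)
    print('bail slope fit', np.polyfit(y[m],x[m],1).round(4)); pf=[(round(float(v),3),P[m&(abs(y-v)<.004),2].max().round(4)) for v in np.arange(-.03,.031,.01) if (m&(abs(y-v)<.004)).any()]; print(pf)
E
```

```text
top -0.05 24 0.0603
top -0.04 27 0.0656
top -0.03 24 0.066
top -0.02 24 0.0637
top -0.01 11 0.0631
top 0.0 5 0.0576
top 0.01 20 0.0626
top 0.02 26 0.0625
top 0.03 22 0.0647
top 0.04 22 0.0571
bail slope fit [ 0.0091 -0.0002]
[(-0.03, np.float64(0.0956)), (-0.02, np.float64(0.0973)), (-0.01, np.float64(0.1012)), (0.0, np.float64(0.1072)), (0.01, np.float64(0.1035)), (0.02, np.float64(0.0993)), (0.03, np.float64(0.0953))]
side -0.05 38 0.0593
side -0.04 18 0.0655
side -0.03 44 0.0637
side -0.02 43 0.0659
side -0.01 20 0.0612
side 0.0 14 0.0603
side 0.01 42 0.062
side 0.02 37 0.0652
side 0.03 42 0.0649
side 0.04 50 0.0566
bail slope fit [ 0.0167 -0.0003]
[(-0.03, np.float64(0.0917)), (-0.02, np.float64(0.0989)), (-0.01, np.float64(0.1022)), (0.0, np.float64(0.1078)), (0.01, np.float64(0.1041)), (0.02, np.float64(0.0976)), (0.03, np.float64(0.0931))]validation failed for argument at $[0]...
```

The call was refused, so rows probably need every key.

```bash
python3 -m creep '[{"tx":0,"ty":0,"tz":0.04,"wx":0,"wy":0,"wz":0,"hand":0.093},{"tx":0,"ty":0,"tz":0.08,"wx":0,"wy":0,"wz":0,"hand":0.093},{"tx":0.03,"ty":0.03,"tz":0.1,"wx":0,"wy":0,"wz":0.13,"hand":0.093},{"tx":0.06,"ty":0.07,"tz":0.1,"wx":0,"wy":0,"wz":0.26,"hand":0.093},{"tx":0.09,"ty":0.11,"tz":0.1,"wx":0,"wy":0,"wz":0.39,"hand":0.093},{"tx":0.12,"ty":0.15,"tz":0.1,"wx":0,"wy":0,"wz":0.52,"hand":0.093},{"tx":0.15,"ty":0.19,"tz":0.1,"wx":0,"wy":0,"wz":0.65,"hand":0.093},{"tx":0.18,"ty":0.23,"tz":0.1,"wx":0,"wy":0,"wz":0.78,"hand":0.093},{"tx":0.21,"ty":0.27,"tz":0.1,"wx":0,"wy":0,"wz":0.91,"hand":0.093},{"tx":0.24,"ty":0.31,"tz":0.1,"wx":0,"wy":0,"wz":1.04,"hand":0.093},{"tx":0.27,"ty":0.35,"tz":0.1,"wx":0,"wy":0,"wz":1.17,"hand":0.093},{"tx":0.29,"ty":0.38,"tz":0.1,"wx":0,"wy":0,"wz":1.28,"hand":0.093},{"tx":0.299,"ty":0.397,"tz":0.1,"wx":0,"wy":0,"wz":1.31,"hand":0.093},{"tx":0.299,"ty":0.397,"tz":0.1,"wx":0,"wy":0,"wz":1.31,"hand":0.093},{"tx":0.299,"ty":0.397,"tz":0.1,"wx":0,"wy":0,"wz":1.31,"hand":0.093},{"tx":0.299,"ty":0.397,"tz":0.1,"wx":0,"wy":0,"wz":1.31,"hand":0.093}]'
```

```text
t: 1.7
position: [0.5178, -0.2423, 0.3185]
ee_rot: [0.683, 0.731, -0.0, -0.0]
ft_force: [0.3, -0.8, -1.0]
finger_gap: 0.997
grip_force: 0.0
```

```bash
python3 -m creep '[{"tx":0,"ty":0.001,"tz":-0.03,"wx":0,"wy":0,"wz":0,"hand":0.093},{"tx":0,"ty":0.001,"tz":-0.07,"wx":0,"wy":0,"wz":0,"hand":0.093},{"tx":0,"ty":0.001,"tz":-0.11,"wx":0,"wy":0,"wz":0,"hand":0.093},{"tx":0,"ty":0.001,"tz":-0.14,"wx":0,"wy":0,"wz":0,"hand":0.093},{"tx":0,"ty":0.001,"tz":-0.163,"wx":0,"wy":0,"wz":0,"hand":0.093},{"tx":0,"ty":0.001,"tz":-0.163,"wx":0,"wy":0,"wz":0,"hand":0.093},{"tx":0,"ty":0.001,"tz":-0.163,"wx":0,"wy":0,"wz":0,"hand":0.05},{"tx":0,"ty":0.001,"tz":-0.163,"wx":0,"wy":0,"wz":0,"hand":0.035},{"tx":0,"ty":0.001,"tz":-0.163,"wx":0,"wy":0,"wz":0,"hand":0.03},{"tx":0,"ty":0.001,"tz":-0.163,"wx":0,"wy":0,"wz":0,"hand":0.026},{"tx":0,"ty":0.001,"tz":-0.163,"wx":0,"wy":0,"wz":0,"hand":0.022},{"tx":0,"ty":0.001,"tz":-0.163,"wx":0,"wy":0,"wz":0,"hand":0.01},{"tx":0,"ty":0.001,"tz":-0.163,"wx":0,"wy":0,"wz":0,"hand":0.01},{"tx":0,"ty":0.001,"tz":-0.163,"wx":0,"wy":0,"wz":0,"hand":0.01},{"tx":0,"ty":0.001,"tz":-0.163,"wx":0,"wy":0,"wz":0,"hand":0.01}]' 40
```

```text
t: 3.2
position: [0.5182, -0.2404, 0.1556]
ee_rot: [0.682, 0.731, -0.0, -0.0]
ft_force: [0.7, 0.4, 0.8]
finger_gap: 0.277
grip_force: 0.9
```

```bash
python3 -m creep '[{"tx":0,"ty":0,"tz":0,"wx":0,"wy":0,"wz":0,"hand":0.0},{"tx":0,"ty":0,"tz":0,"wx":0,"wy":0,"wz":0,"hand":0.0},{"tx":0,"ty":0,"tz":0,"wx":0,"wy":0,"wz":0,"hand":0.0},{"tx":0,"ty":0,"tz":0,"wx":0,"wy":0,"wz":0,"hand":0.0}]' 40
```

```text
t: 3.6
position: [0.5183, -0.2404, 0.1557]
ee_rot: [0.682, 0.731, 0.0, 0.0]
ft_force: [1.2, -0.6, -0.5]
finger_gap: 0.252
grip_force: 40.0
```

Gripped at 40 N. Lifting straight up.

```bash
python3 -m creep '[{"tx":0,"ty":0,"tz":0.01,"wx":0,"wy":0,"wz":0,"hand":0.0},{"tx":0,"ty":0,"tz":0.025,"wx":0,"wy":0,"wz":0,"hand":0.0},{"tx":0,"ty":0,"tz":0.045,"wx":0,"wy":0,"wz":0,"hand":0.0},{"tx":0,"ty":0,"tz":0.07,"wx":0,"wy":0,"wz":0,"hand":0.0},{"tx":0,"ty":0,"tz":0.095,"wx":0,"wy":0,"wz":0,"hand":0.0},{"tx":0,"ty":0,"tz":0.12,"wx":0,"wy":0,"wz":0,"hand":0.0},{"tx":0,"ty":0,"tz":0.145,"wx":0,"wy":0,"wz":0,"hand":0.0},{"tx":0,"ty":0,"tz":0.165,"wx":0,"wy":0,"wz":0,"hand":0.0},{"tx":0,"ty":0,"tz":0.18,"wx":0,"wy":0,"wz":0,"hand":0.0},{"tx":0,"ty":0,"tz":0.19,"wx":0,"wy":0,"wz":0,"hand":0.0},{"tx":0,"ty":0,"tz":0.19,"wx":0,"wy":0,"wz":0,"hand":0.0},{"tx":0,"ty":0,"tz":0.19,"wx":0,"wy":0,"wz":0,"hand":0.0}]'
python3 - <<'E'
from h import *
s=state();print(s['position'],s['ft_force'],s['grip_force'])
d=shot('side');c=d['frame'][50:250,270:470,::-1];cv2.imwrite('pics/lift.png',cv2.resize(c,(600,600),interpolation=cv2.INTER_CUBIC))
E
```

```text
t: 4.8
position: [0.5182, -0.2404, 0.345]
ee_rot: [0.682, 0.731, -0.0, -0.0]
ft_force: [-0.1, -0.7, -2.3]
finger_gap: 0.256
grip_force: 40.0
[ 0.51819093 -0.24036936  0.34499495] [-0.09204558 -0.70794545 -2.33159045] 39.997156262397766
```

View pics/lift.png

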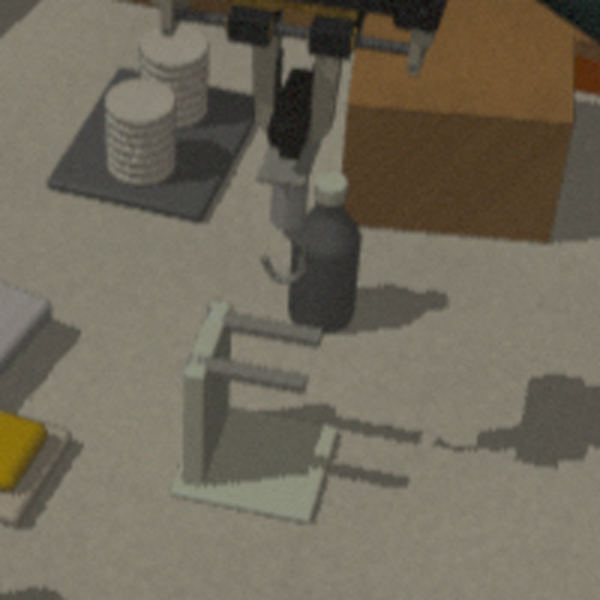

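The scale hangs upright in the gripper, with the hook at about (283,265) opening to the left (+x). Now to behind the pail on its -x side.

```bash
python3 -m creep '[{"tx":0,"ty":0.01,"tz":0,"wx":0,"wy":0,"wz":0,"hand":0.0},{"tx":-0.005,"ty":0.03,"tz":0,"wx":0,"wy":0,"wz":0.02,"hand":0.0},{"tx":-0.01,"ty":0.06,"tz":0,"wx":0,"wy":0,"wz":0.04,"hand":0.0},{"tx":-0.015,"ty":0.095,"tz":0,"wx":0,"wy":0,"wz":0.06,"hand":0.0},{"tx":-0.02,"ty":0.13,"tz":0,"wx":0,"wy":0,"wz":0.08,"hand":0.0},{"tx":-0.025,"ty":0.165,"tz":0,"wx":0,"wy":0,"wz":0.1,"hand":0.0},{"tx":-0.03,"ty":0.2,"tz":0,"wx":0,"wy":0,"wz":0.12,"hand":0.0},{"tx":-0.036,"ty":0.235,"tz":0,"wx":0,"wy":0,"wz":0.14,"hand":0.0},{"tx":-0.042,"ty":0.27,"tz":0,"wx":0,"wy":0,"wz":0.16,"hand":0.0},{"tx":-0.048,"ty":0.305,"tz":0,"wx":0,"wy":0,"wz":0.18,"hand":0.0},{"tx":-0.054,"ty":0.34,"tz":0,"wx":0,"wy":0,"wz":0.2,"hand":0.0},{"tx":-0.06,"ty":0.375,"tz":0,"wx":0,"wy":0,"wz":0.22,"hand":0.0},{"tx":-0.064,"ty":0.405,"tz":0,"wx":0,"wy":0,"wz":0.24,"hand":0.0},{"tx":-0.066,"ty":0.425,"tz":0,"wx":0,"wy":0,"wz":0.252,"hand":0.0},{"tx":-0.066,"ty":0.433,"tz":0,"wx":0,"wy":0,"wz":0.252,"hand":0.0},{"tx":-0.066,"ty":0.433,"tz":0,"wx":0,"wy":0,"wz":0.252,"hand":0.0},{"tx":-0.066,"ty":0.433,"tz":0,"wx":0,"wy":0,"wz":0.252,"hand":0.0}]'
python3 - <<'E'
from h import *
s=state();print(s['position'],s['ee_rot'])
d=shot('side');P=cloud(d);f=d['frame'];c=f[200:400,200:400,::-1];cv2.imwrite('pics/pre.png',cv2.resize(c,(600,600),interpolation=cv2.INTER_CUBIC))
x,y,z=P[...,0],P[...,1],P[...,2]; t=s['position']
near=(np.hypot(x-t[0],y-t[1])<.05)
for lo in np.arange(.17,.40,.01):
    m=near&(z>=lo)&(z<lo+.01)
    if m.any():
        q=P[m]; print(lo.round(3),m.sum(),q.mean(0).round(4),np.ptp(q[:,:2],axis=0).round(3))
E
```

```text
t: 6.55
position: [0.4519, 0.1923, 0.3456]
ee_rot: [0.585, 0.811, -0.0, 0.0]
ft_force: [-0.1, 0.0, -1.0]
finger_gap: 0.254
grip_force: 40.0
[0.45192408 0.19226559 0.34558884] [ 5.84545804e-01  8.11360703e-01 -1.06026334e-04  3.98101475e-05]
0.2 6 [0.4552 0.1916 0.2091] [0.009 0.002]
0.21 40 [0.4523 0.191  0.2149] [0.025 0.011]
0.22 19 [0.4572 0.1925 0.2234] [0.03  0.013]
0.23 17 [0.4467 0.1902 0.2332] [0.032 0.014]
0.24 14 [0.4416 0.188  0.2464] [0.009 0.008]
0.25 9 [0.4449 0.189  0.2518] [0.007 0.005]
0.26 17 [0.4523 0.199  0.2682] [0.022 0.013]
0.27 52 [0.4489 0.1984 0.2752] [0.023 0.017]
0.28 40 [0.4504 0.2002 0.2846] [0.021 0.008]
0.29 6 [0.4493 0.2018 0.2914] [0.01  0.004]
0.32 147 [0.4453 0.2119 0.3287] [0.043 0.048]
0.33 160 [0.4454 0.2117 0.3313] [0.04  0.045]
0.34 13 [0.4533 0.2001 0.348 ] [0.039 0.012]
0.35 76 [0.4473 0.2042 0.3559] [0.049 0.035]
0.36 129 [0.4449 0.2093 0.3649] [0.05  0.036]
0.37 536 [0.4509 0.196  0.374 ] [0.053 0.064]
0.38 72 [0.4503 0.1996 0.3849] [0.051 0.019]
0.39 91 [0.4484 0.1992 0.3949] [0.054 0.02 ]
```

View pics/pre.png

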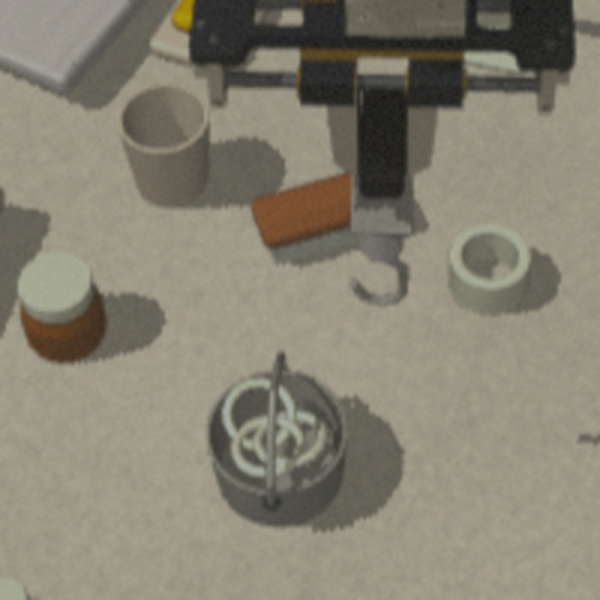

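The hook is at about (378,285) in the crop, clear of the pail and opening toward the bail (275,430). Its lateral offset is about 1.5 mm. I descend, then lead the hook under the crest.

```bash
python3 -m creep '[{"tx":0,"ty":0.001,"tz":-0.01,"wx":0,"wy":0,"wz":0,"hand":0.0},{"tx":0,"ty":0.001,"tz":-0.03,"wx":0,"wy":0,"wz":0,"hand":0.0},{"tx":0,"ty":0.001,"tz":-0.06,"wx":0,"wy":0,"wz":0,"hand":0.0},{"tx":0,"ty":0.001,"tz":-0.09,"wx":0,"wy":0,"wz":0,"hand":0.0},{"tx":0,"ty":0.001,"tz":-0.115,"wx":0,"wy":0,"wz":0,"hand":0.0},{"tx":0,"ty":0.001,"tz":-0.13,"wx":0,"wy":0,"wz":0,"hand":0.0},{"tx":0,"ty":0.001,"tz":-0.136,"wx":0,"wy":0,"wz":0,"hand":0.0},{"tx":0,"ty":0.001,"tz":-0.136,"wx":0,"wy":0,"wz":0,"hand":0.0},{"tx":0,"ty":0.001,"tz":-0.136,"wx":0,"wy":0,"wz":0,"hand":0.0},{"tx":0.005,"ty":0.003,"tz":-0.136,"wx":0,"wy":0,"wz":0,"hand":0.0},{"tx":0.012,"ty":0.005,"tz":-0.136,"wx":0,"wy":0,"wz":0,"hand":0.0},{"tx":0.02,"ty":0.008,"tz":-0.136,"wx":0,"wy":0,"wz":0,"hand":0.0},{"tx":0.03,"ty":0.011,"tz":-0.136,"wx":0,"wy":0,"wz":0,"hand":0.0},{"tx":0.04,"ty":0.0145,"tz":-0.136,"wx":0,"wy":0,"wz":0,"hand":0.0},{"tx":0.048,"ty":0.017,"tz":-0.136,"wx":0,"wy":0,"wz":0,"hand":0.0},{"tx":0.055,"ty":0.0195,"tz":-0.136,"wx":0,"wy":0,"wz":0,"hand":0.0},{"tx":0.06,"ty":0.0215,"tz":-0.136,"wx":0,"wy":0,"wz":0,"hand":0.0},{"tx":0.065,"ty":0.023,"tz":-0.136,"wx":0,"wy":0,"wz":0,"hand":0.0},{"tx":0.065,"ty":0.023,"tz":-0.136,"wx":0,"wy":0,"wz":0,"hand":0.0},{"tx":0.065,"ty":0.023,"tz":-0.136,"wx":0,"wy":0,"wz":0,"hand":0.0}]'
python3 - <<'E'
from h import *
d=shot('side');c=d['frame'][240:400,220:380,::-1];cv2.imwrite('pics/in.png',cv2.resize(c,(600,600),interpolation=cv2.INTER_CUBIC))
s=state();print(s['position'],s['ft_force'])
P=cloud(d);a=.325;q=P[300:390,250:335].reshape(-1,3);dd=q[:,:2]-[.5197,.2148];m=(q[:,2]>.045)&(q[:,2]<.06)
r=cv2.minAreaRect(q[m][:,:2].astype(np.float32));print('pail rim',r)
E
```

```text
t: 8.6
position: [0.5171, 0.2155, 0.2096]
ee_rot: [0.585, 0.811, -0.0, -0.0]
ft_force: [0.1, 0.6, -1.8]
finger_gap: 0.256
grip_force: 40.0
[0.51707525 0.21552972 0.20969678] [-0.80584248 -0.17526605 -1.13561639]
pail rim ((0.5199836492538452, 0.21428778767585754), (0.09532014280557632, 0.09712009131908417), 66.5362777709961)
```

View pics/in.png

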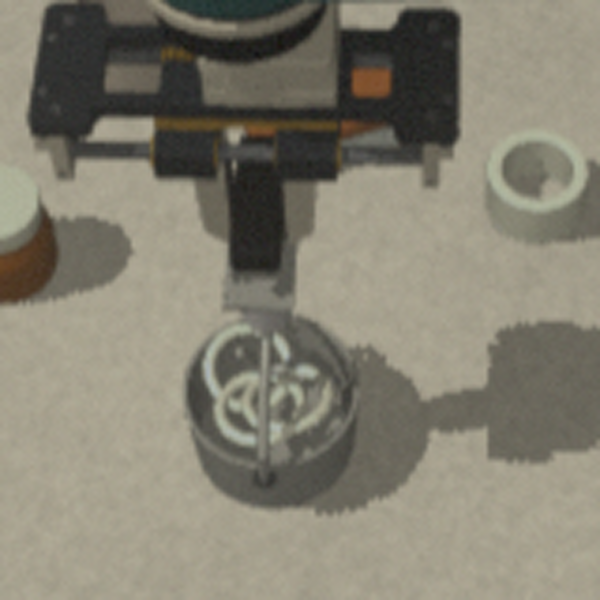

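The hook is under the crest: the tip shows left of the bail at (240,350), and the pail is unmoved. Raising until it is engaged, with a pail-height meter from depth.

```bash
cat >> h.py <<'E'
def pailh(d):
    P=cloud(d).reshape(-1,3); x=P[:,0]-.5199; y=P[:,1]-.2145; r=np.hypot(x,y); th=np.degrees(np.arctan2(y,x))
    b=109 # bail end azimuth
    m=(P[:,2]>.03)&(P[:,2]<.1)&(r>.04)&(r<.056)&(((th>b-70)&(th<b-15))|((th>b+15)&(th<b+70)))
    q=P[m]; k=(np.hypot(q[:,0]-.5199,q[:,1]-.2145)>.0455)
    zs=q[:,2]
    return np.percentile(zs[k],[90,95,98]).round(4), k.sum()
def wall(d):
    # mean image row shift of pail versus reference crop (sub-pixel), -> height in mm
    ref=np.load('ref.npz')['frame']; g=lambda f:cv2.cvtColor(np.ascontiguousarray(f),cv2.COLOR_RGB2GRAY)
    a=g(ref)[322:385,262:325]; T=a[25:55,5:58]; h=g(d['frame'])[312:390,257:330]
    res=cv2.matchTemplate(h,T,cv2.TM_CCOEFF_NORMED); _,v,_,l=cv2.minMaxLoc(res); return (l[0]+257-267,l[1]+312-347),round(v,3)
E
cp side.npz ref.npz
python3 -m creep '[{"tx":0,"ty":0,"tz":0.005,"wx":0,"wy":0,"wz":0,"hand":0.0},{"tx":0,"ty":0,"tz":0.012,"wx":0,"wy":0,"wz":0,"hand":0.0},{"tx":0,"ty":0,"tz":0.018,"wx":0,"wy":0,"wz":0,"hand":0.0},{"tx":0,"ty":0,"tz":0.022,"wx":0,"wy":0,"wz":0,"hand":0.0},{"tx":0,"ty":0,"tz":0.025,"wx":0,"wy":0,"wz":0,"hand":0.0},{"tx":0,"ty":0,"tz":0.028,"wx":0,"wy":0,"wz":0,"hand":0.0},{"tx":0,"ty":0,"tz":0.031,"wx":0,"wy":0,"wz":0,"hand":0.0},{"tx":0,"ty":0,"tz":0.034,"wx":0,"wy":0,"wz":0,"hand":0.0},{"tx":0,"ty":0,"tz":0.034,"wx":0,"wy":0,"wz":0,"hand":0.0},{"tx":0,"ty":0,"tz":0.034,"wx":0,"wy":0,"wz":0,"hand":0.0}]'
python3 - <<'E'
from h import *
print('ref',pailh(dict(np.load('ref.npz'))),wall(dict(np.load('ref.npz'))))
for i in range(2):
    d=shot('side'); s=state(); print(s['t'],pailh(d),wall(d),s['ft_force'].round(2),s['position'].round(4))
E
```

```text
t: 9.65
position: [0.5172, 0.2156, 0.2435]
ee_rot: [0.585, 0.811, -0.0, -0.0]
ft_force: [0.6, -0.2, -3.6]
finger_gap: 0.257
grip_force: 40.0
ref (array([0.0565, 0.0575, 0.0583]), np.int64(145)) ((0, 0), 1.0)
9.7 (array([0.0563, 0.0576, 0.0583]), np.int64(137)) ((0, 0), 0.995) [ 0.28  0.08 -3.87] [0.5172 0.2156 0.2434]
9.75 (array([0.0566, 0.0575, 0.0585]), np.int64(146)) ((0, 0), 0.995) [ 0.44 -0.38 -3.39] [0.5172 0.2156 0.2434]
```

```bash
cat > m.py <<'E'
from h import *
for i in range(2):
    d=shot('side'); s=state(); print(s['t'],pailh(d),wall(d),s['ft_force'].round(2),s['position'].round(4))
E
python3 -m creep '[{"tx":0,"ty":0,"tz":0.002,"wx":0,"wy":0,"wz":0,"hand":0.0},{"tx":0,"ty":0,"tz":0.004,"wx":0,"wy":0,"wz":0,"hand":0.0},{"tx":0,"ty":0,"tz":0.006,"wx":0,"wy":0,"wz":0,"hand":0.0},{"tx":0,"ty":0,"tz":0.008,"wx":0,"wy":0,"wz":0,"hand":0.0},{"tx":0,"ty":0,"tz":0.008,"wx":0,"wy":0,"wz":0,"hand":0.0},{"tx":0,"ty":0,"tz":0.008,"wx":0,"wy":0,"wz":0,"hand":0.0},{"tx":0,"ty":0,"tz":0.008,"wx":0,"wy":0,"wz":0,"hand":0.0}]' | head -1
python3 m.py
python3 -m creep '[{"tx":0,"ty":0,"tz":0.002,"wx":0,"wy":0,"wz":0,"hand":0.0},{"tx":0,"ty":0,"tz":0.004,"wx":0,"wy":0,"wz":0,"hand":0.0},{"tx":0,"ty":0,"tz":0.006,"wx":0,"wy":0,"wz":0,"hand":0.0},{"tx":0,"ty":0,"tz":0.006,"wx":0,"wy":0,"wz":0,"hand":0.0},{"tx":0,"ty":0,"tz":0.006,"wx":0,"wy":0,"wz":0,"hand":0.0},{"tx":0,"ty":0,"tz":0.006,"wx":0,"wy":0,"wz":0,"hand":0.0}]' | head -1
python3 m.py
```

```text
t: 10.45
10.5 (array([0.0572, 0.058 , 0.0585]), np.int64(123)) ((0, 0), 0.979) [-0.03  0.74 -4.04] [0.5172 0.2156 0.2515]
10.55 (array([0.0586, 0.0596, 0.0602]), np.int64(124)) ((0, 0), 0.975) [ 0.74  0.2  -3.95] [0.5172 0.2156 0.2515]
t: 11.15
11.2 (array([0.0637, 0.0645, 0.0655]), np.int64(126)) ((0, -2), 0.956) [-0.29  0.46 -3.93] [0.5172 0.2156 0.2576]
11.25 (array([0.0635, 0.0643, 0.065 ]), np.int64(122)) ((0, -2), 0.957) [-0.31 -0.45 -4.59] [0.5172 0.2156 0.2576]
```

The pail is light and already about 7 mm up. I raise it 2.5 mm more and hold it still.

```bash
python3 -m creep '[{"tx":0,"ty":0,"tz":0.001,"wx":0,"wy":0,"wz":0,"hand":0.0},{"tx":0,"ty":0,"tz":0.002,"wx":0,"wy":0,"wz":0,"hand":0.0},{"tx":0,"ty":0,"tz":0.0025,"wx":0,"wy":0,"wz":0,"hand":0.0},{"tx":0,"ty":0,"tz":0.0025,"wx":0,"wy":0,"wz":0,"hand":0.0},{"tx":0,"ty":0,"tz":0.0025,"wx":0,"wy":0,"wz":0,"hand":0.0},{"tx":0,"ty":0,"tz":0.0025,"wx":0,"wy":0,"wz":0,"hand":0.0},{"tx":0,"ty":0,"tz":0.0025,"wx":0,"wy":0,"wz":0,"hand":0.0},{"tx":0,"ty":0,"tz":0.0025,"wx":0,"wy":0,"wz":0,"hand":0.0},{"tx":0,"ty":0,"tz":0.0025,"wx":0,"wy":0,"wz":0,"hand":0.0},{"tx":0,"ty":0,"tz":0.0025,"wx":0,"wy":0,"wz":0,"hand":0.0},{"tx":0,"ty":0,"tz":0.0025,"wx":0,"wy":0,"wz":0,"hand":0.0},{"tx":0,"ty":0,"tz":0.0025,"wx":0,"wy":0,"wz":0,"hand":0.0},{"tx":0,"ty":0,"tz":0.0025,"wx":0,"wy":0,"wz":0,"hand":0.0},{"tx":0,"ty":0,"tz":0.0025,"wx":0,"wy":0,"wz":0,"hand":0.0},{"tx":0,"ty":0,"tz":0.0025,"wx":0,"wy":0,"wz":0,"hand":0.0},{"tx":0,"ty":0,"tz":0.0025,"wx":0,"wy":0,"wz":0,"hand":0.0}]' | head -1
python3 m.py
python3 -m creep '[{"tx":0,"ty":0,"tz":0,"wx":0,"wy":0,"wz":0,"hand":0.0},{"tx":0,"ty":0,"tz":0,"wx":0,"wy":0,"wz":0,"hand":0.0},{"tx":0,"ty":0,"tz":0,"wx":0,"wy":0,"wz":0,"hand":0.0},{"tx":0,"ty":0,"tz":0,"wx":0,"wy":0,"wz":0,"hand":0.0},{"tx":0,"ty":0,"tz":0,"wx":0,"wy":0,"wz":0,"hand":0.0},{"tx":0,"ty":0,"tz":0,"wx":0,"wy":0,"wz":0,"hand":0.0},{"tx":0,"ty":0,"tz":0,"wx":0,"wy":0,"wz":0,"hand":0.0},{"tx":0,"ty":0,"tz":0,"wx":0,"wy":0,"wz":0,"hand":0.0},{"tx":0,"ty":0,"tz":0,"wx":0,"wy":0,"wz":0,"hand":0.0},{"tx":0,"ty":0,"tz":0,"wx":0,"wy":0,"wz":0,"hand":0.0},{"tx":0,"ty":0,"tz":0,"wx":0,"wy":0,"wz":0,"hand":0.0},{"tx":0,"ty":0,"tz":0,"wx":0,"wy":0,"wz":0,"hand":0.0}]' | head -1
python3 m.py
python3 -c "
from h import *
d=dict(np.load('side.npz'));c=d['frame'][240:400,220:380,::-1];cv2.imwrite('pics/hang.png',cv2.resize(c,(600,600),interpolation=cv2.INTER_CUBIC))"
```

```text
t: 12.85
12.9 (array([0.0664, 0.0676, 0.0682]), np.int64(132)) ((0, -2), 0.946) [-0.15 -0.48 -4.54] [0.5172 0.2156 0.2601]
12.95 (array([0.0666, 0.0671, 0.068 ]), np.int64(127)) ((0, -2), 0.946) [-0.17 -0.38 -3.64] [0.5173 0.2156 0.2602]
t: 14.15
14.2 (array([0.066 , 0.0668, 0.0686]), np.int64(123)) ((0, -2), 0.946) [ 0.54  0.58 -4.46] [0.5172 0.2156 0.2602]
14.25 (array([0.0661, 0.0676, 0.0686]), np.int64(128)) ((0, -2), 0.946) [-0.67 -0.11 -4.  ] [0.5172 0.2156 0.2601]
```

View pics/hang.png

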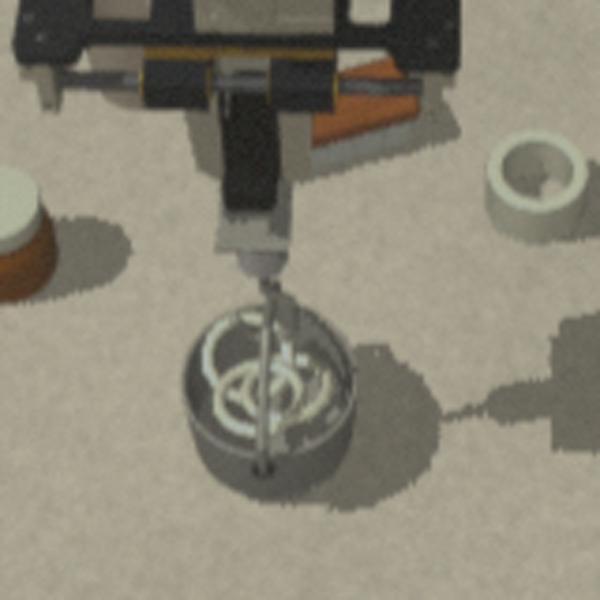

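The pail hangs about 10 mm clear and still: the rim is up with its lower end at (262,465), with no swing between frames. Lowering it gently.

```bash
python3 -m creep '[{"tx":0,"ty":0,"tz":-0.001,"wx":0,"wy":0,"wz":0,"hand":0.0},{"tx":0,"ty":0,"tz":-0.003,"wx":0,"wy":0,"wz":0,"hand":0.0},{"tx":0,"ty":0,"tz":-0.005,"wx":0,"wy":0,"wz":0,"hand":0.0},{"tx":0,"ty":0,"tz":-0.007,"wx":0,"wy":0,"wz":0,"hand":0.0},{"tx":0,"ty":0,"tz":-0.009,"wx":0,"wy":0,"wz":0,"hand":0.0},{"tx":0,"ty":0,"tz":-0.011,"wx":0,"wy":0,"wz":0,"hand":0.0},{"tx":0,"ty":0,"tz":-0.013,"wx":0,"wy":0,"wz":0,"hand":0.0},{"tx":0,"ty":0,"tz":-0.016,"wx":0,"wy":0,"wz":0,"hand":0.0},{"tx":0,"ty":0,"tz":-0.019,"wx":0,"wy":0,"wz":0,"hand":0.0},{"tx":0,"ty":0,"tz":-0.022,"wx":0,"wy":0,"wz":0,"hand":0.0},{"tx":0,"ty":0,"tz":-0.026,"wx":0,"wy":0,"wz":0,"hand":0.0},{"tx":0,"ty":0,"tz":-0.03,"wx":0,"wy":0,"wz":0,"hand":0.0},{"tx":0,"ty":0,"tz":-0.034,"wx":0,"wy":0,"wz":0,"hand":0.0},{"tx":0,"ty":0,"tz":-0.038,"wx":0,"wy":0,"wz":0,"hand":0.0},{"tx":0,"ty":0,"tz":-0.042,"wx":0,"wy":0,"wz":0,"hand":0.0},{"tx":0,"ty":0,"tz":-0.046,"wx":0,"wy":0,"wz":0,"hand":0.0},{"tx":0,"ty":0,"tz":-0.049,"wx":0,"wy":0,"wz":0,"hand":0.0},{"tx":0,"ty":0,"tz":-0.0505,"wx":0,"wy":0,"wz":0,"hand":0.0},{"tx":0,"ty":0,"tz":-0.0505,"wx":0,"wy":0,"wz":0,"hand":0.0},{"tx":0,"ty":0,"tz":-0.0505,"wx":0,"wy":0,"wz":0,"hand":0.0}]' | head -1
python3 m.py
python3 - <<'E'
from h import *
d=dict(np.load('side.npz'));c=d['frame'][240:400,220:380,::-1];cv2.imwrite('pics/down.png',cv2.resize(c,(600,600),interpolation=cv2.INTER_CUBIC))
P=cloud(d);q=P[300:390,250:335].reshape(-1,3);m=(q[:,2]>.045)&(q[:,2]<.06)
print(cv2.minAreaRect(q[m][:,:2].astype(np.float32)))
E
```

```text
t: 16.25
16.3 (array([0.0571, 0.0584, 0.0589]), np.int64(107)) ((0, 0), 0.97) [-0.31 -0.43 -2.49] [0.5173 0.2156 0.2099]
16.35 (array([0.0569, 0.0582, 0.0589]), np.int64(104)) ((0, 0), 0.97) [ 0.15 -0.04 -1.54] [0.5173 0.2156 0.2099]
((0.5203302502632141, 0.2134254276752472), (0.09587817639112473, 0.09577245265245438), 76.0183334350586)
```

View pics/down.png

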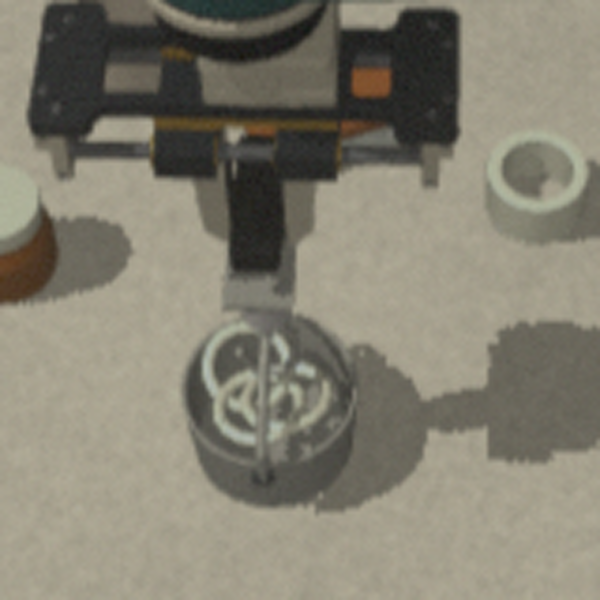

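The pail is back where it stood, with the bail at (263,480) and the hook tip at (240,350), and the hook is slack. Backing out.

```bash
python3 -m creep '[{"tx":-0.003,"ty":-0.001,"tz":0,"wx":0,"wy":0,"wz":0,"hand":0.0},{"tx":-0.008,"ty":-0.0027,"tz":0,"wx":0,"wy":0,"wz":0,"hand":0.0},{"tx":-0.014,"ty":-0.0047,"tz":0,"wx":0,"wy":0,"wz":0,"hand":0.0},{"tx":-0.021,"ty":-0.007,"tz":0,"wx":0,"wy":0,"wz":0,"hand":0.0},{"tx":-0.029,"ty":-0.0097,"tz":0,"wx":0,"wy":0,"wz":0,"hand":0.0},{"tx":-0.037,"ty":-0.0123,"tz":0,"wx":0,"wy":0,"wz":0,"hand":0.0},{"tx":-0.046,"ty":-0.0153,"tz":0,"wx":0,"wy":0,"wz":0,"hand":0.0},{"tx":-0.055,"ty":-0.018,"tz":0,"wx":0,"wy":0,"wz":0,"hand":0.0},{"tx":-0.062,"ty":-0.0207,"tz":0,"wx":0,"wy":0,"wz":0,"hand":0.0},{"tx":-0.067,"ty":-0.022,"tz":0,"wx":0,"wy":0,"wz":0,"hand":0.0},{"tx":-0.067,"ty":-0.022,"tz":0,"wx":0,"wy":0,"wz":0,"hand":0.0},{"tx":-0.067,"ty":-0.022,"tz":0,"wx":0,"wy":0,"wz":0,"hand":0.0},{"tx":-0.067,"ty":-0.022,"tz":0,"wx":0,"wy":0,"wz":0,"hand":0.0},{"tx":-0.067,"ty":-0.022,"tz":0,"wx":0,"wy":0,"wz":0,"hand":0.0}]'
python3 m.py
python3 - <<'E'
from h import *
d=dict(np.load('side.npz'));c=d['frame'][240:400,220:380,::-1];cv2.imwrite('pics/out.png',cv2.resize(c,(600,600),interpolation=cv2.INTER_CUBIC))
P=cloud(d);q=P[300:390,250:335].reshape(-1,3);m=(q[:,2]>.045)&(q[:,2]<.06)
print(cv2.minAreaRect(q[m][:,:2].astype(np.float32)))
E
```

```text
t: 17.75
position: [0.4504, 0.1936, 0.2095]
ee_rot: [0.585, 0.811, -0.0, -0.0]
ft_force: [1.1, -0.8, -2.0]
finger_gap: 0.255
grip_force: 40.0
17.8 (array([0.057 , 0.0581, 0.0584]), np.int64(100)) ((0, 0), 0.97) [ 0.22  0.21 -2.79] [0.4504 0.1936 0.2095]
17.85 (array([0.0564, 0.0572, 0.0576]), np.int64(95)) ((0, 0), 0.97) [-0.27 -0.04 -1.49] [0.4504 0.1936 0.2095]
((0.5206426382064819, 0.2132672220468521), (0.09517613053321838, 0.09657547622919083), 48.31877517700195)
```

View pics/out.png

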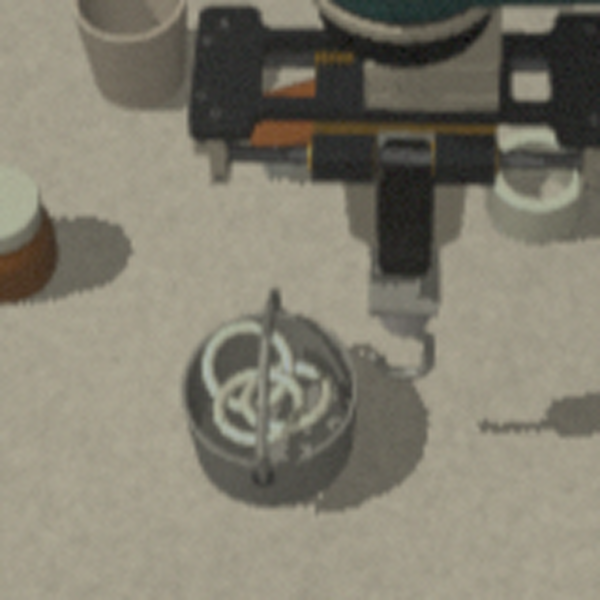

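The hook is free at (400,365) and the pail stands with its bail upright. Going up and back over the stand.

```bash
python3 -m creep '[{"tx":0,"ty":0,"tz":0.01,"wx":0,"wy":0,"wz":0,"hand":0.0},{"tx":0,"ty":0,"tz":0.035,"wx":0,"wy":0,"wz":0,"hand":0.0},{"tx":0,"ty":0,"tz":0.07,"wx":0,"wy":0,"wz":0,"hand":0.0},{"tx":0,"ty":0,"tz":0.105,"wx":0,"wy":0,"wz":0,"hand":0.0},{"tx":0,"ty":-0.01,"tz":0.13,"wx":0,"wy":0,"wz":0,"hand":0.0},{"tx":0.004,"ty":-0.035,"tz":0.1355,"wx":0,"wy":0,"wz":-0.02,"hand":0.0},{"tx":0.01,"ty":-0.07,"tz":0.1355,"wx":0,"wy":0,"wz":-0.04,"hand":0.0},{"tx":0.016,"ty":-0.105,"tz":0.1355,"wx":0,"wy":0,"wz":-0.06,"hand":0.0},{"tx":0.022,"ty":-0.14,"tz":0.1355,"wx":0,"wy":0,"wz":-0.08,"hand":0.0},{"tx":0.028,"ty":-0.175,"tz":0.1355,"wx":0,"wy":0,"wz":-0.1,"hand":0.0},{"tx":0.034,"ty":-0.21,"tz":0.1355,"wx":0,"wy":0,"wz":-0.12,"hand":0.0},{"tx":0.04,"ty":-0.245,"tz":0.1355,"wx":0,"wy":0,"wz":-0.14,"hand":0.0},{"tx":0.046,"ty":-0.28,"tz":0.1355,"wx":0,"wy":0,"wz":-0.16,"hand":0.0},{"tx":0.052,"ty":-0.315,"tz":0.1355,"wx":0,"wy":0,"wz":-0.18,"hand":0.0},{"tx":0.058,"ty":-0.35,"tz":0.1355,"wx":0,"wy":0,"wz":-0.2,"hand":0.0},{"tx":0.062,"ty":-0.385,"tz":0.1355,"wx":0,"wy":0,"wz":-0.22,"hand":0.0},{"tx":0.066,"ty":-0.415,"tz":0.1355,"wx":0,"wy":0,"wz":-0.24,"hand":0.0},{"tx":0.068,"ty":-0.43,"tz":0.1355,"wx":0,"wy":0,"wz":-0.252,"hand":0.0},{"tx":0.068,"ty":-0.434,"tz":0.1355,"wx":0,"wy":0,"wz":-0.252,"hand":0.0},{"tx":0.068,"ty":-0.434,"tz":0.1355,"wx":0,"wy":0,"wz":-0.252,"hand":0.0}]'
python3 -m creep '[{"tx":0,"ty":0,"tz":0,"wx":0,"wy":0,"wz":0,"hand":0.0},{"tx":0,"ty":0,"tz":0,"wx":0,"wy":0,"wz":0,"hand":0.0}]'
python3 - <<'E'
from h import *
d=shot('side');c=d['frame'][50:250,270:470,::-1];cv2.imwrite('pics/over.png',cv2.resize(c,(600,600),interpolation=cv2.INTER_CUBIC))
E
```

```text
t: 19.85
position: [0.5182, -0.2402, 0.3453]
ee_rot: [0.682, 0.731, 0.0, -0.0]
ft_force: [0.3, 0.2, -2.0]
finger_gap: 0.258
grip_force: 40.0
t: 20.05
position: [0.5183, -0.2394, 0.3455]
ee_rot: [0.681, 0.732, 0.0, 0.0]
ft_force: [0.0, 0.9, -2.3]
finger_gap: 0.257
grip_force: 40.0
```

View pics/over.png

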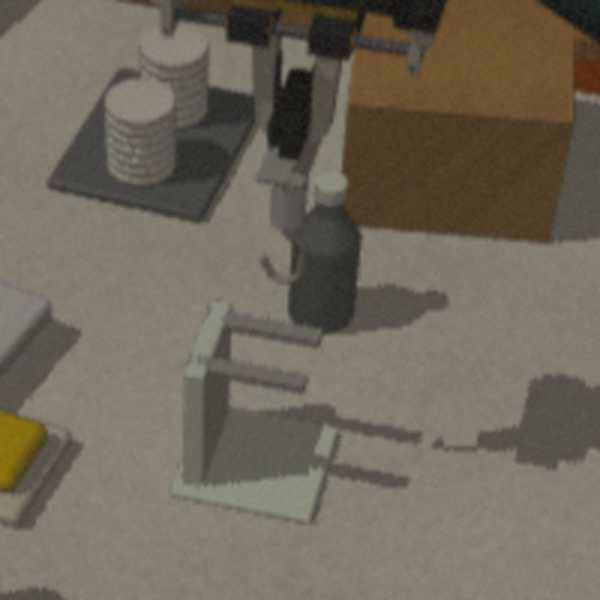

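This matches the earlier picture, with the scale straight over its slot. Lowering it onto the tines.

```bash
python3 -m creep '[{"tx":0,"ty":-0.001,"tz":-0.01,"wx":0,"wy":0,"wz":0,"hand":0.0},{"tx":0,"ty":-0.001,"tz":-0.03,"wx":0,"wy":0,"wz":0,"hand":0.0},{"tx":0,"ty":-0.001,"tz":-0.055,"wx":0,"wy":0,"wz":0,"hand":0.0},{"tx":0,"ty":-0.001,"tz":-0.08,"wx":0,"wy":0,"wz":0,"hand":0.0},{"tx":0,"ty":-0.001,"tz":-0.105,"wx":0,"wy":0,"wz":0,"hand":0.0},{"tx":0,"ty":-0.001,"tz":-0.13,"wx":0,"wy":0,"wz":0,"hand":0.0},{"tx":0,"ty":-0.001,"tz":-0.15,"wx":0,"wy":0,"wz":0,"hand":0.0},{"tx":0,"ty":-0.001,"tz":-0.165,"wx":0,"wy":0,"wz":0,"hand":0.0},{"tx":0,"ty":-0.001,"tz":-0.175,"wx":0,"wy":0,"wz":0,"hand":0.0},{"tx":0,"ty":-0.001,"tz":-0.182,"wx":0,"wy":0,"wz":0,"hand":0.0},{"tx":0,"ty":-0.001,"tz":-0.187,"wx":0,"wy":0,"wz":0,"hand":0.0},{"tx":0,"ty":-0.001,"tz":-0.189,"wx":0,"wy":0,"wz":0,"hand":0.0},{"tx":0,"ty":-0.001,"tz":-0.19,"wx":0,"wy":0,"wz":0,"hand":0.0},{"tx":0,"ty":-0.001,"tz":-0.19,"wx":0,"wy":0,"wz":0,"hand":0.0},{"tx":0,"ty":-0.001,"tz":-0.19,"wx":0,"wy":0,"wz":0,"hand":0.0}]'
```

```text
t: 21.6
position: [0.5184, -0.2415, 0.1556]
ee_rot: [0.682, 0.731, 0.0, 0.0]
ft_force: [-0.3, 0.0, -0.2]
finger_gap: 0.255
grip_force: 40.0
```

Its weight is off the wrist (about 0 N against about -2 N), so it is seated. Releasing and rising.

```bash
python3 -m creep '[{"tx":0,"ty":0,"tz":0,"wx":0,"wy":0,"wz":0,"hand":0.03},{"tx":0,"ty":0,"tz":0,"wx":0,"wy":0,"wz":0,"hand":0.04},{"tx":0,"ty":0,"tz":0,"wx":0,"wy":0,"wz":0,"hand":0.06},{"tx":0,"ty":0,"tz":0,"wx":0,"wy":0,"wz":0,"hand":0.08},{"tx":0,"ty":0,"tz":0,"wx":0,"wy":0,"wz":0,"hand":0.09},{"tx":0,"ty":0,"tz":0,"wx":0,"wy":0,"wz":0,"hand":0.09},{"tx":0,"ty":0,"tz":0,"wx":0,"wy":0,"wz":0,"hand":0.09},{"tx":0,"ty":0,"tz":0,"wx":0,"wy":0,"wz":0,"hand":0.09},{"tx":0,"ty":0,"tz":0.02,"wx":0,"wy":0,"wz":0,"hand":0.09},{"tx":0,"ty":0,"tz":0.05,"wx":0,"wy":0,"wz":0,"hand":0.09},{"tx":0,"ty":0,"tz":0.09,"wx":0,"wy":0,"wz":0,"hand":0.09},{"tx":0,"ty":0,"tz":0.13,"wx":0,"wy":0,"wz":0,"hand":0.09},{"tx":0,"ty":0,"tz":0.17,"wx":0,"wy":0,"wz":0,"hand":0.09},{"tx":0,"ty":0,"tz":0.17,"wx":0,"wy":0,"wz":0,"hand":0.09},{"tx":0,"ty":0,"tz":0.17,"wx":0,"wy":0,"wz":0,"hand":0.09},{"tx":0,"ty":0,"tz":0.17,"wx":0,"wy":0,"wz":0,"hand":0.09}]'
python3 - <<'E'
from h import *
d=shot('side');c=d['frame'][110:400,200:490,::-1];cv2.imwrite('pics/end.png',cv2.resize(c,(600,600),interpolation=cv2.INTER_CUBIC))
P=cloud(d);f=d['frame'].max(-1);z=P[...,2];m=np.zeros(z.shape,bool);m[135:225,320:395]=1;m&=(z>.165)&(z<.2)&(abs(P[...,1]+.24)<.06)&(abs(P[...,0]-.52)<.04)
print(cv2.minAreaRect(P[m][:,:2].astype(np.float32)),z[m].max(),m.sum())
E
```

```text
t: 23.2
position: [0.518, -0.2413, 0.3237]
ee_rot: [0.682, 0.731, -0.0, -0.001]
ft_force: [-0.4, 0.5, -0.5]
finger_gap: 0.968
grip_force: 0.0
((0.5187265276908875, -0.24109697341918945), (0.025096356868743896, 0.0730532556772232), 5.89410924911499) 0.18854157267418603 274
```

View pics/end.png

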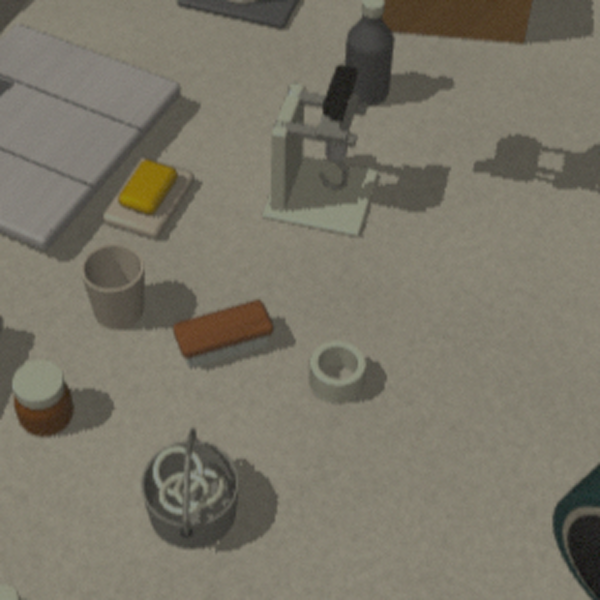

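The scale stands on its stand at (340,95) within 1 mm of where it was, the pail stands at (190,495), and nothing else has shifted.

```bash
python3 -c "
from station import *
print(sign_off())"
```

```text
the job is handed in; nothing more can be done
None
```

The job is handed in, with no verdict returned: the pail hung still about 1 cm clear for over two seconds (it weighs roughly 0.25 kg), then went back where it stood, and the scale is back on its stand and released, at about 23 s on the robot's clock.

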